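Seat the practice bar in the drilling jig

ROBOT

A 6-joint arm with a two-finger parallel gripper is mounted at the origin on the work surface. World frame = base frame: x ahead of the robot, y to its left, z up, the work surface at z = 0. Lengths are in m, angles in rad, forces in N, time in s.
With the tool pointing down it reaches from about 0.35 to 0.85 m from the base axis. Payload 8.1 kg.
Tool frame: the origin (TCP) lies between the finger pads; the fingertips stand 11 mm ahead of it and the grasp point (between the pads) lies 8 mm behind it (robot.tips_ahead is the distance from the TCP to the fingertips, in m); z points along the fingers, y is the line along which they close (so a half turn about z gives the same grasp; the last joint's range is limited). The gripper opens to 93 mm and grips with 3 to 60 N. Pads are 15 mm wide; open, the fingers measure 128 mm over their backs; the gripper's body (75 mm by 188 mm) begins 65 mm behind the grasp point.
Start: joints at [1.034, 0.13, 1.488, -0, 1.523, -0.085], TCP at [0.262, 0.54, 0.23] pointing down, gripper open.
Joint ranges: [-2.96, 2.96], [-0.89, 2.26], [0.02, 2.5], [-1.34, 4.48], [0, 2.73], [-2.66, 2.66]. Speed limits (rad/s): [2.39, 2.39, 2.79, 3.14, 3.14, 3.14].

INTERFACE

Orientations are given as a rotation vector (axis times angle).
In Python, from plant import robot gives the robot as it stands. The module is installed in compiled form; this text tells all that it offers.
- The arm moves only by the tool move_arm, never from a script. Its argument "deltas" is one flat list of numbers, 7 for each row, row after row: the shift along the tool's x, y, z in m, then the turn, a rotation vector about the tool's x, y, z in rad, then the opening, from 0 (shut) to 1 (fully open). A call has 1 to 12 rows; each row is the pose to reach, as a shift and turn from the pose commanded when the call began, along the tool's axes at that moment; what a row does not reach only later rows make up. A row lasts 1/8 s, in which the tool goes at most 62.5 mm and 10.7 degrees, less where a joint would pass 70% of its speed; a pose out of reach is approached as far as the arm can. A call with a gripper value outside its range is refused whole. The fingers move at their own pace and stop on an object; "squeeze" is the grip in N (left out, the last holds). Time passes only in rows, so rows that repeat a pose let the fingers close. It gives the time, the measured TCP pose, the force, the opening and the grip force at its end, in the units of the state.
- robot.read_state(): the state, without advancing time (a new reading comes with each control period).
- robot.read_camera(name): name is "scene" or "side" or "wrist"; returns (picture, depth): 384x512x3 uint8, red, green, blue; 384x512 float32, m along the optical axis (not along the pixel's ray), 0 where there is no reading.
- robot.camera_model(name): a dict with "K" (3x3 intrinsics, pixels), "R" (3x3) and "t" (3): a world point X has camera coordinates R X + t; the wrist camera has in their place "tool_from_camera" (4x4, takes a point from camera to tool coordinates, whose origin is the TCP and whose axes are the flange's). Camera axes: x right, y down, z forward; pixel columns grow to the right and rows downward; lengths in m; the calibration is good to about 2 mm. The wrist camera is an equidistant fisheye: a pixel r from the principal point sees the ray r / f radians off the axis. A picture is of the moment at which its call begins: read the wrist's pose just before it. camera_model takes no time and is no camera call.
- robot.close_job(): hands the job in; it is judged then, once.
Trained networks look in the newest picture that a camera, given by its name, has taken for a name from the list of things; names that differ only in an ending like _2 or _b are one class to them, and where a whole thing is asked for, a point or a joint stands for the part that bears it (a point fixed in the world has none). Each returns a list of dicts, best first, with "confidence" (0 to 1); they miss things now and then, are a little off and sometimes report something else, mostly with a low value. They report only what shows in the picture. A call takes as long as a camera call.
- robot.recognise(camera, label): "uv" ([column, row] in pixels, amid what is visible of it).
The state is a dict: "t": time; "q": joint angles; "dq": joint speeds; "joint_torque": joint torques, N m; "tool_pos": TCP position; "orientation": TCP orientation; "force": force on the tool from outside, world axes, zero at the start; "wrist_torque": the same for the moment, N m; "opening": finger opening in m; "gripper_force": force on a finger pad.
Only numpy, scipy, OpenCV 4.12 (cv2) and the standard library are available. Lean on these libraries where they do the work, as an engineer would, in place of code of your own. Each camera call takes 0.05 s, during which the arm holds its last target. There are 200 camera calls.

TASK

Push the long cream practice bar, best near its two ends in turn, until it lies flush and parallel against the rail, with both of the rail's stiff steel pins pressed fully in. Then slide the jaw up against the bar's back so that it is held ready for drilling. Be gentle, as the bar dents if it is pressed with more than 15 N, and leave the other things on the bench where they are.

Things in the scene. Friction and masses are not known exactly. Their poses are not given: they have to be found in the camera images.
- board: fixed grey base board of the jig, 260 (x) x 360 (y) x 15 mm; origin under its centre, +x square towards the rail, +y along it. On it an aluminium rail, 260 mm long, 22 thick, 30 high, centred at board y = 0, set by hand for each job: its face is 54 to 66 mm from the board's centre and up to 0.03 rad off parallel to the board's y. Its pose is not measured: feel (or look) for it
- pin_left (a joint): how far the left one of two steel pins in the rail has been pushed in, m: 0 = sticking 6 mm out of the rail's face towards the bar, 0.006 = level with the face. It sits 85 mm to the +y side of the rail's middle, 15 mm above the board, 12 mm across. Stiff: it yields at about 6 N and stays where it is left (no spring)
- pin_right (a joint): the same for the right pin, 85 mm to the -y side of the rail's middle
- bar: the loose practice bar, cream bone substitute 240 (y) x 32 (x) x 30 mm, about 0.25 kg, smooth and rather slippery, with a steel plate 170 x 14 x 4 mm fixed on top; origin under its centre, +x towards the rail. It lies askew on the board between rail and jaw. It dents if pressed with over 15 N in all, by robot or jaw; pushing in both pins at once takes nearly that, one at a time about half
- bar_left (a point): point on the bar's rail-side face, 100 mm to the +y side of its middle, 15 mm up
- bar_right (a point): point on the bar's rail-side face, 100 mm to the -y side of its middle, 15 mm up
- jaw_body (a joint): how far the sliding jaw has been pushed towards the rail, m (0 to 0.115; at 0 its face is at board x = -70 mm). It slides square to the rail against about 3 N of friction and stays where it is left
- jaw_face (a point): middle of the jaw's flat face that looks to the bar, 15 mm above the board. The jaw is an aluminium block on the board, on the near side of the bar opposite the rail's middle, 40 mm wide (along the rail), 24 mm thick, its top 33 mm above the board with a 3 mm screw head on it
- jaw_back (a point): middle of the jaw's back face, which looks to the robot, 24 mm behind jaw_face, 15 mm above the board: push here
- spare_plate: loose flat steel plate 120 x 13 x 5 mm lying on the board beyond the rail; bystander, origin under its centre
- drill_sleeve: small loose steel sleeve, 22 mm across, 40 mm tall, standing on the board's near left corner; bystander, origin under its centre
- drill: black cordless drill lying on the table beside the board, about 240 x 190 x 55 mm; bystander, origin under the rear end of its motor housing
- pen_pot: pot of pens, 80 mm across, 135 mm tall with the pens; bystander, origin under its centre
- hex_driver: screwdriver lying on the table; bystander
- screw_tray: low open compartment tray 120 x 160 x 30 mm; bystander, origin under its centre
- bone_clamp: scissor-shaped steel clamp lying on the table, about 180 mm long, 14 mm high; bystander, origin under its pivot

How it is judged:
By the outcome, as a careful person would: the job done as asked, in the order asked, and still so for the second after the job is handed in, with the robot touching nothing.
It also fails if it takes over 72 s, if anything falls off the work surface, if the arm or the gripper's body presses on something with over 40 N, if the wrist force passes 120 N, or if a joint passes its speed limit or range.

## Working session

There is one attempt and no reset: what is moved stays moved. The work goes in short steps, Python scripts to look and compute and a tool call to move; the robot and the scene stay as the last step left them, time stands still between calls to the robot, and variables do not carry over. Pictures are saved under pics/ and viewed, at most 10 in all, crops included, and the job is handed in when it is done.

Besides the shell and the picture viewer there is one more tool, called after ">>>" by a JSON object that holds its "fn" and its "kwargs". move_arm: Moves the arm, as the interface text tells. Its arguments: {"type":"object","properties":{"deltas":{"type":"array","items":{"type":"number"}},"squeeze":{"type":"number"}},"required":["deltas"]}

```bash
mkdir -p pics; cat > h.py <<'E'
import numpy as np, cv2
from plant import robot
def pts(name):
    im,d=robot.read_camera(name); m=robot.camera_model(name)
    K,R,t=map(np.array,(m["K"],m["R"],m["t"]))
    v,u=np.mgrid[:384,:512]
    c=np.stack([(u-K[0,2])/K[0,0]*d,(v-K[1,2])/K[1,1]*d,d],-1)
    W=(c-t.ravel())@R
    W[d<=0]=np.nan
    return im,W
def save(n,im,s=1): cv2.imwrite(f"pics/{n}.png",cv2.resize(im[:,:,::-1],None,fx=s,fy=s))
E
python3 - <<'E'
from h import *
s=robot.read_state(); print(s["t"],s["tool_pos"],s["orientation"],s["force"],robot.tips_ahead)
ims=[]
for c in("scene","side"):
    im,W=pts(c); np.save(c+"W.npy",W);np.save(c+"I.npy",im);ims.append(im)
    for n in("board","bar","bar_left","bar_right","pin_left","pin_right","jaw_face","jaw_back","drill_sleeve","spare_plate","jaw_body"):
        for r in robot.recognise(c,n)[:1]:
            u,v=map(int,np.round(r["uv"])); print(c,n,u,v,round(r["confidence"],2),W[v,u].round(3))
save("scene",ims[0],1.5);save("side",ims[1],1.5)
E
```

```text
0.0 [0.26167303 0.53935236 0.22862854] [-7.03500020e-01 -3.06127700e+00  2.60593905e-03] [ 0.25675756 -0.58238356  0.23392045] 0.011
scene board 256 226 0.77 [ 0.649 -0.043  0.044]
scene bar 258 207 0.6 [ 0.584 -0.006  0.046]
scene bar_left 259 210 0.75 [ 0.59  -0.006  0.04 ]
scene bar_right 259 206 0.58 [ 0.581 -0.002  0.046]
scene jaw_face 257 198 0.74 [0.531 0.016 0.033]
scene jaw_back 259 198 0.71 [0.535 0.021 0.034]
scene drill_sleeve 301 178 0.47 [0.499 0.177 0.035]
scene spare_plate 285 239 0.63 [0.698 0.013 0.02 ]
scene jaw_body 257 197 0.64 [0.53  0.017 0.035]
side board 270 215 0.96 [ 0.547 -0.031  0.01 ]
side bar 311 192 0.7 [0.696 0.02  0.02 ]
side bar_left 279 200 0.7 [ 0.579 -0.012  0.045]
side bar_right 277 201 0.55 [ 0.571 -0.019  0.05 ]
side pin_right 234 357 0.58 [ 0.329 -0.447  0.042]
side jaw_face 256 197 0.42 [0.517 0.017 0.047]
side jaw_back 257 198 0.58 [0.518 0.01  0.049]
side drill_sleeve 272 216 0.73 [ 0.55  -0.04   0.013]
side jaw_body 259 197 0.6 [0.525 0.013 0.049]
```

View pics/scene.png

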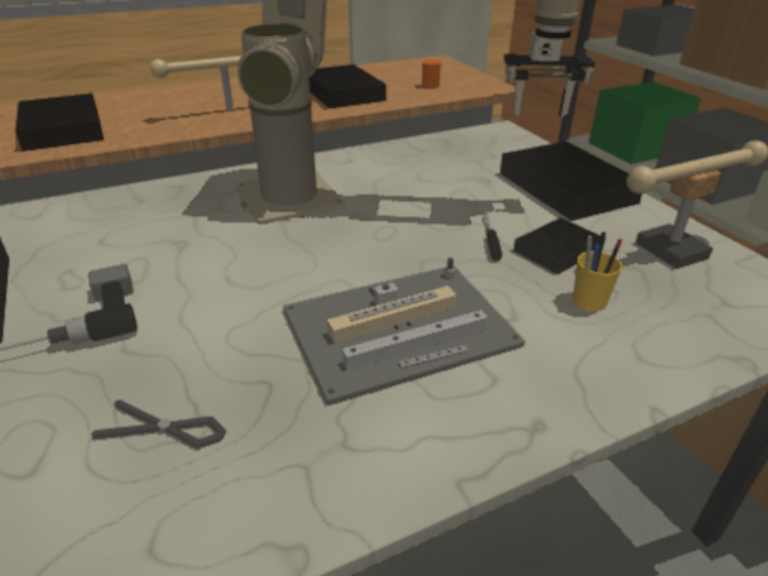

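View pics/side.png

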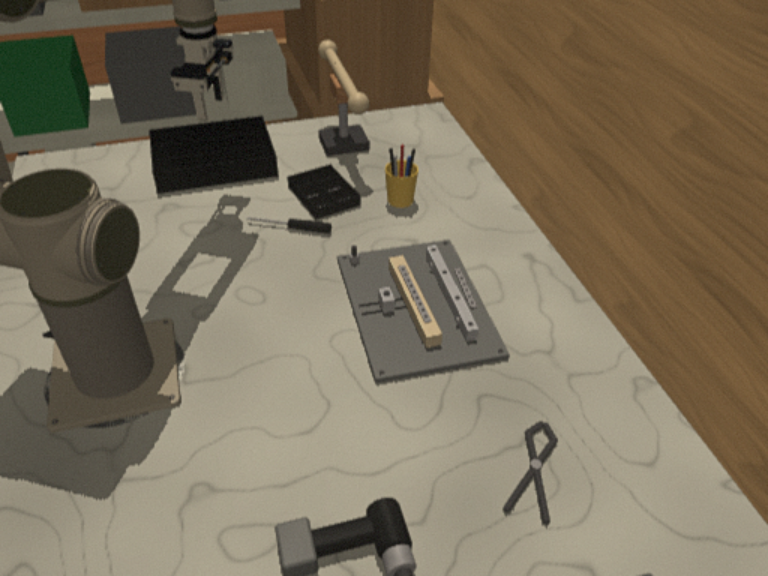

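The scene view shows the board (corners around px 285,310 / 460,270 / 520,340 / 330,400, ×1.5), with the jaw near 383,290, the bar askew at 330–455, and the rail beyond it. The side view agrees. Next I'll compute the board frame and bring the wrist camera over.

```bash
python3 - <<'E'
from h import *
from scipy.spatial.transform import Rotation as Ro
m=robot.camera_model("wrist"); print(m["K"],np.round(m["tool_from_camera"],3))
s=robot.read_state(); print(Ro.from_rotvec(s["orientation"]).as_matrix().round(4))
for c in("scene","side"):
    W=np.load(c+"W.npy")
    k=(W[...,0]>.4)&(W[...,0]<.8)&(abs(W[...,1])<.25)&(W[...,2]>.009)&(W[...,2]<.022)
    p=W[k][:,:2].astype(np.float32); print(c,k.sum(),cv2.minAreaRect(p), np.median(W[k][:,2]))
    I=np.load(c+"I.npy").astype(int)
    k=(W[...,0]>.4)&(W[...,0]<.8)&(abs(W[...,1])<.25)&(W[...,2]>.025)&(I[...,0]-I[...,2]>25)
    p=W[k][:,:2].astype(np.float32); print(" bar",k.sum(),cv2.minAreaRect(p),np.median(W[k][:,2]))
E
```

```text
[[297.31863964   0.         259.54826312]
 [  0.         297.31863964 189.52525722]
 [  0.           0.           1.        ]] [[-0.001 -0.967 -0.253  0.07 ]
 [ 1.    -0.    -0.002 -0.   ]
 [ 0.002 -0.253  0.967 -0.156]
 [ 0.     0.     0.     1.   ]]
[[-0.8996  0.4366  0.    ]
 [ 0.4366  0.8996  0.    ]
 [-0.      0.     -1.    ]]
scene 5788 ((0.5857799649238586, 0.016634956002235413), (0.36025574803352356, 0.2631489336490631), 87.33486938476562) 0.015905200011737383
 bar 918 ((0.5766467452049255, 0.009369462728500366), (0.24058356881141663, 0.03615458309650421), 89.73574829101562) 0.04339200617473651
side 5497 ((0.5857157707214355, 0.015472561120986938), (0.3662357032299042, 0.26063698530197144), 87.44075775146484) 0.014527069828777795
 bar 560 ((0.5756751894950867, 0.00902651995420456), (0.03374374285340309, 0.2461606115102768), 0.005361857824027538) 0.044105688202338705
```

>>> {"fn": "move_arm", "kwargs": {"deltas": [-0.05,-0.024,0.002,0,0,-0.03,0,-0.1,-0.048,0.005,0,0,-0.07,0,-0.155,-0.075,0.007,0,0,-0.1,0,-0.21,-0.1,0.01,0,0,-0.14,0,-0.265,-0.127,0.013,0,0,-0.18,0,-0.32,-0.154,0.015,0,0,-0.21,0,-0.375,-0.18,0.018,0,0,-0.25,0,-0.43,-0.207,0.02,0,0,-0.29,0,-0.485,-0.233,0.023,0,0,-0.33,0,-0.535,-0.26,0.026,0,0,-0.37,0,-0.58,-0.28,0.028,0,0,-0.4,0,-0.607,-0.293,0.029,0,0,-0.405,0], "squeeze": 10}}

```text
t: 2.7
tool_pos: [0.6811, 0.0088, 0.2001]
orientation: [-0.076, -3.14, 0.0]
force: [-0.2, 0.2, 0.2]
opening: 0.0007
gripper_force: 0.0
```

>>> {"fn": "move_arm", "kwargs": {"deltas": [0,0,0,0,0,0,0,0,0,0,0,0,0,0]}}

```text
t: 2.95
tool_pos: [0.6798, 0.0118, 0.2004]
orientation: [-0.074, -3.14, -0.001]
force: [-0.1, -0.1, 0.2]
opening: 0.0008
gripper_force: 0.0
```

```bash
cat >> h.py <<'E'
from scipy.spatial.transform import Rotation as Ro
YAW=-2.62*np.pi/180; C0=np.array([.5857,.016]); 
def wristW():
    s=robot.read_state(); im,d=robot.read_camera("wrist"); m=robot.camera_model("wrist")
    K=np.array(m["K"]); T=np.array(m["tool_from_camera"])
    v,u=np.mgrid[:384,:512]; a=(u-K[0,2])/K[0,0]; b=(v-K[1,2])/K[1,1]; th=np.hypot(a,b)+1e-9
    c=np.stack([a/th*np.tan(th)*d,b/th*np.tan(th)*d,d],-1)
    W=(c@T[:3,:3].T+T[:3,3])@Ro.from_rotvec(s["orientation"]).as_matrix().T+s["tool_pos"]
    W[d<=0]=np.nan
    return im,W
def top(im,W,res=.0005,zmin=.0,x=(.44,.74),y=(-.19,.22)):
    "orthophoto: rows = world x decreasing down, cols = y decreasing right"
    h,w=int((x[1]-x[0])/res),int((y[1]-y[0])/res)
    return h,w
E
python3 - <<'E'
from h import *
s=robot.read_state(); print(s["t"],s["tool_pos"],s["orientation"],s["force"],s["opening"])
im,W=wristW(); np.save("wW.npy",W);np.save("wI.npy",im);save("w1",im,1.5)
for n in("bar","bar_left","bar_right","pin_left","pin_right","jaw_face","jaw_back","jaw_body"):
    for r in robot.recognise("wrist",n)[:1]:
        u,v=map(int,np.round(r["uv"])); print(n,u,v,round(r["confidence"],2),W[v,u].round(3))
E
```

```text
2.95 [0.67975258 0.01176737 0.2004459 ] [-7.35460967e-02 -3.14014061e+00 -6.86268793e-04] [-0.06899117 -0.1324256   0.22529655] 0.0007825373538882777
bar 254 86 0.86 [0.581 0.01  0.05 ]
bar_left 253 84 0.91 [0.579 0.009 0.05 ]
bar_right 258 82 0.62 [0.577 0.014 0.049]
jaw_face 261 38 0.81 [0.53  0.019 0.049]
jaw_back 264 32 0.62 [0.524 0.023 0.052]
jaw_body 262 34 0.85 [0.526 0.021 0.052]
```

View pics/w1.png

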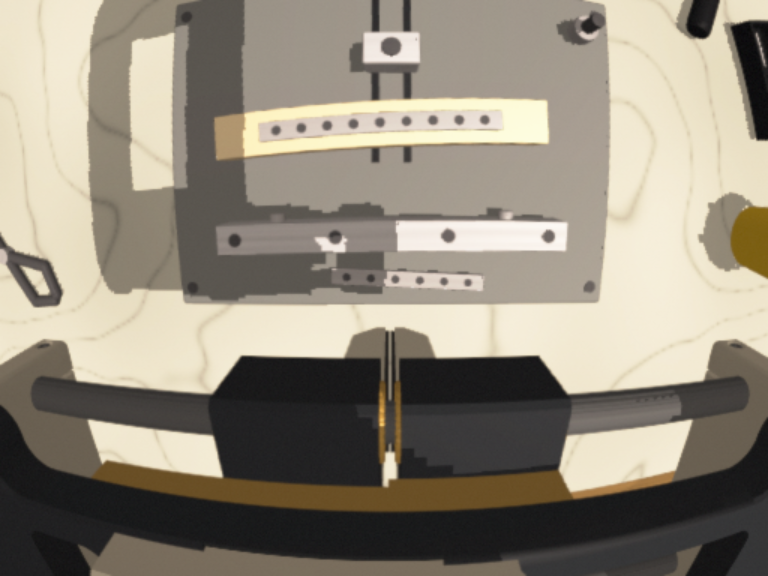

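The wrist view looks straight down: the jaw is at (390,47), the bar from (215,137) to (548,122), the rail from (217,240) to (567,236), with pins at (277,216) and (506,213). I'll fit lines to the bar and rail edges.

```bash
cat >> h.py <<'E'
def B(p): # world -> board xy
    c,s=np.cos(YAW),np.sin(YAW); q=np.asarray(p)[...,:2]-C0
    return np.stack([c*q[...,0]+s*q[...,1],-s*q[...,0]+c*q[...,1]],-1)
def plane(z):
    s=robot.read_state(); m=robot.camera_model("wrist"); K=np.array(m["K"]); T=np.array(m["tool_from_camera"])
    v,u=np.mgrid[:384,:512]; a=(u-K[0,2])/K[0,0]; b=(v-K[1,2])/K[1,1]; th=np.hypot(a,b)+1e-9
    c=np.stack([a/th*np.sin(th),b/th*np.sin(th),np.cos(th)],-1)
    R=Ro.from_rotvec(s["orientation"]).as_matrix()
    r=c@T[:3,:3].T@R.T; o=R@T[:3,3]+s["tool_pos"]
    return o+r*((z-o[2])/r[...,2])[...,None]
E
python3 - <<'E'
from h import *
im=np.load("wI.npy");W=np.load("wW.npy"); P=plane(.045)
# board rim
k=(abs(W[...,2]-.015)<.006)&(W[...,0]>.4)&(W[...,0]<.8)&(abs(W[...,1]-.015)<.25)
print("z board",np.nanmedian(W[k][:,2])); 
for nm,lo,hi in(("bar",.54,.63),("rail",.63,.70)):
    k=(W[...,2]>.036)&(W[...,2]<.06)&(P[...,0]>lo)&(P[...,0]<hi)&(abs(P[...,1]-.015)<.16)
    if nm=="bar": k&=(P[...,0]>.55)
    k=cv2.morphologyEx(k.astype(np.uint8),cv2.MORPH_OPEN,np.ones((3,3)))>0
    q=B(P[k]); print(nm,k.sum(),cv2.minAreaRect(q.astype(np.float32)),np.median(W[k][:,2]))
    # edge lines per board-y bin
    for side in(0,1):
        X=[];Y=[]
        for y in np.arange(-.10,.101,.01):
            b=abs(q[:,1]-y)<.005
            if b.sum()>5: X.append(np.percentile(q[b,0],2 if side==0 else 98));Y.append(y)
        f=np.polyfit(Y,X,1); f=np.polyfit(Y,X,1,w=1/(.001+abs(np.array(X)-np.polyval(f,Y)))); print("  edge",side,f.round(4),np.std(np.array(X)-np.polyval(f,Y)).round(4))
k=(W[...,2]>.036)&(W[...,2]<.06)&(P[...,0]>.49)&(P[...,0]<.55)&(abs(P[...,1]-.015)<.05)
q=B(plane(.048)[k]);print("jaw",k.sum(),q.min(0),q.max(0),np.median(W[k][:,2]))
# jaw board edges
k=(abs(W[...,2]-.015)<.006)&(W[...,0]>.4)&(W[...,0]<.8)&(abs(W[...,1]-.015)<.25)
print("board rect in B",cv2.minAreaRect(B(W[k]).astype(np.float32)))
E
```

```text
z board 0.01562470633803649
bar 6640 ((-0.009048227220773697, -0.007843844592571259), (0.033155977725982666, 0.23999746143817902), 2.6804096698760986) 0.046088368143566635
  edge 0 [-0.0458 -0.0249] 0.0002
  edge 1 [-0.0453  0.0062] 0.0003
rail 4884 ((0.06938149780035019, 0.00024671852588653564), (0.2595798373222351, 0.02632925659418106), 89.96255493164062) 0.04552502058361828
  edge 0 [-0.0099  0.0586] 0.0007
  edge 1 [-0.013   0.0805] 0.0005
jaw 913 [-0.07517493 -0.02002555] [-0.04921783  0.02025777] 0.04848959244362158
board rect in B ((-3.965198993682861e-05, 0.00042679905891418457), (0.25950515270233154, 0.35982024669647217), 0.02940000779926777)
```

>>> {"fn": "move_arm", "kwargs": {"deltas": [0.05,-0.002,0,0,0,-0.0115,1,0.1,-0.004,0,0,0,-0.0115,1,0.137,-0.004,0.01,0,0,-0.0115,1,0.137,-0.004,0.05,0,0,-0.0115,1,0.137,-0.004,0.09,0,0,-0.0115,1,0.137,-0.004,0.12,0,0,-0.0115,1,0.137,-0.004,0.145,0,0,-0.0115,1,0.137,-0.004,0.16,0,0,-0.0115,1,0.137,-0.004,0.166,0,0,-0.0115,1,0.137,-0.004,0.166,0,0,-0.0115,1]}}

```text
t: 4.65
tool_pos: [0.5433, 0.0136, 0.035]
orientation: [0.055, 3.141, -0.0]
force: [-0.4, -0.4, 0.5]
opening: 0.0921
gripper_force: 0.0
```

```bash
cat > st.py <<'E'
from h import *
s=robot.read_state(); f=s["force"]; R=Ro.from_rotvec(s["orientation"]).as_matrix()
x=np.array([np.cos(YAW),np.sin(YAW)])
print("t",s["t"],"board",B(s["tool_pos"]).round(4),"z",s["tool_pos"][2].round(4),"yawB",round(np.arctan2(-R[1,0],-R[0,0])-YAW,4),"f_x",round(f[:2]@x,2),np.round(f,2),"open",s["opening"])
E
python3 st.py
```

```text
t 4.65 board [-0.0422 -0.0043] z 0.035 yawB 0.0105 f_x -0.41 [-0.43 -0.43  0.53] open 0.0920796898210055
```

>>> {"fn": "move_arm", "kwargs": {"deltas": [-0.004,0,0,0,0,0,1,-0.007,0,0,0,0,0,1,-0.01,0,0,0,0,0,1,-0.013,0,0,0,0,0,1,-0.016,0,0,0,0,0,1,-0.019,0,0,0,0,0,1,-0.022,0,0,0,0,0,1,-0.025,0,0,0,0,0,1,-0.028,0,0,0,0,0,1,-0.031,0,0,0,0,0,1,-0.034,0,0,0,0,0,1,-0.037,0,0,0,0,0,1]}}

```text
t: 6.15
tool_pos: [0.5802, 0.0123, 0.0346]
orientation: [-0.055, -3.141, -0.0]
force: [-0.5, 0.6, -0.3]
opening: 0.093
gripper_force: 0.4
```

```bash
python3 - <<'E'
from st import *
im,W=wristW(); save("w2",im,1.5)
E
```

```text
t 6.15 board [-0.0053 -0.0039] z 0.0346 yawB 0.0104 f_x -0.53 [-0.51  0.59 -0.26] open 0.09296645446643113
```

View pics/w2.png

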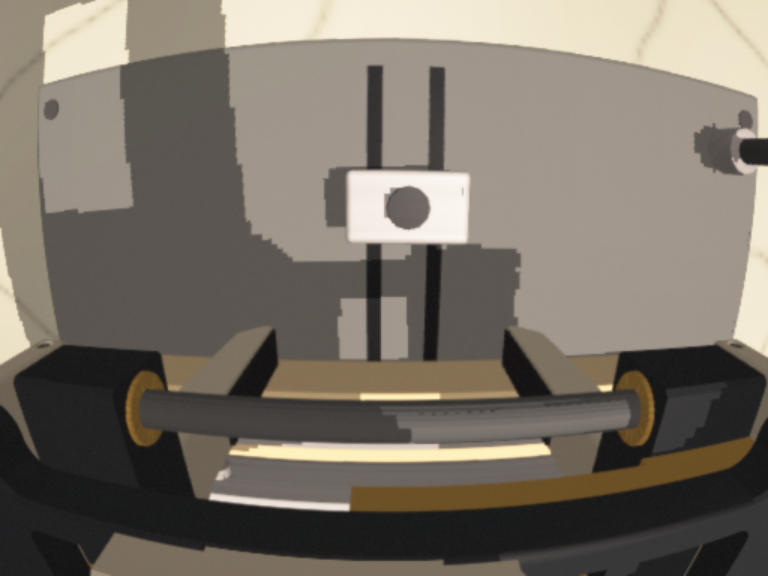

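The fingers straddle the jaw and both touch the bar's back (y≈355), so the bar is now parallel to the tool. I'll carry on to just short of the pins.

>>> {"fn": "move_arm", "kwargs": {"deltas": [-0.002,0,0,0,0,0,1,-0.004,0,0,0,0,0,1,-0.006,0,0,0,0,0,1,-0.008,0,0,0,0,0,1,-0.01,0,0,0,0,0,1,-0.012,0,0,0,0,0,1,-0.0135,0,0,0,0,0,1,-0.015,0,0,0,0,0,1,-0.015,0,0,0,0,0,1]}}

```text
t: 7.32
tool_pos: [0.5953, 0.0118, 0.0347]
orientation: [0.055, 3.141, 0.0]
force: [-0.5, 0.6, 0.5]
opening: 0.0928
gripper_force: 0.0
```

```bash
python3 st.py
```

```text
t 7.325 board [ 0.0098 -0.0038] z 0.0347 yawB 0.0104 f_x -0.57 [-0.54  0.59  0.54] open 0.092772403634445
```

>>> {"fn": "move_arm", "kwargs": {"deltas": [-0.0005,0,0,0,0,0,1,-0.001,0,0,0,0,0,1,-0.0015,0,0,0,0,0,1,-0.002,0,0,0,0,0,1,-0.002,0,0,0,0,0,1]}}

```text
t: 7.95
tool_pos: [0.5971, 0.0117, 0.0346]
orientation: [0.055, 3.141, -0.0]
force: [-0.4, 0.7, -0.7]
opening: 0.0931
gripper_force: 0.4
```

>>> {"fn": "move_arm", "kwargs": {"deltas": [-0.0005,0,0,0,0,0,1,-0.001,0,0,0,0,0,1,-0.001,0,0,0,0,0,1]}}

```text
t: 8.32
tool_pos: [0.5975, 0.0117, 0.0344]
orientation: [-0.055, -3.14, -0.0]
force: [-4.5, -0.2, 1.9]
opening: 0.0929
gripper_force: 2.3
```

>>> {"fn": "move_arm", "kwargs": {"deltas": [0.004,0,0,0,0,0,1,0.01,0,0,0,0,0,1,0.01,0,0,0,0,0,0,0.01,0.02,0,0,0,0,0,0.01,0.045,0,0,0,0,0,0.01,0.07,0,0,0,0,0,0.01,0.082,0,0,0,0,0,0.01,0.082,0,0,0,0,0,0.007,0.082,0,0,0,0,0,0.004,0.082,0,0,0,0,0,0.002,0.082,0,0,0,0,0,0.002,0.082,0,0,0,0,0]}}

```text
t: 9.82
tool_pos: [0.5992, 0.0933, 0.0346]
orientation: [0.056, 3.141, -0.0]
force: [0.8, -0.5, -0.6]
opening: 0.0012
gripper_force: 0.0
```

```bash
python3 st.py
```

```text
t 9.825 board [0.0099 0.0778] z 0.0346 yawB 0.0098 f_x 0.84 [ 0.82 -0.53 -0.59] open 0.0011682929631127417
```

>>> {"fn": "move_arm", "kwargs": {"deltas": [-0.0005,0,0,0,0,0,0,-0.001,0,0,0,0,0,0,-0.0015,0,0,0,0,0,0,-0.002,0,0,0,0,0,0,-0.0025,0,0,0,0,0,0,-0.0025,0,0,0,0,0,0]}}

```text
t: 10.58
tool_pos: [0.6004, 0.0937, 0.0342]
orientation: [-0.055, -3.139, 0.0]
force: [-5.9, 0.5, 2.4]
opening: 0.0009
gripper_force: 2.8
```

>>> {"fn": "move_arm", "kwargs": {"deltas": [-0.0003,0,0,0,0,0,0,-0.0006,0,0,0,0,0,0,-0.001,0,0,0,0,0,0,-0.001,0,0,0,0,0,0]}}

```text
t: 11.08
tool_pos: [0.6007, 0.0938, 0.034]
orientation: [-0.055, -3.137, 0.0]
force: [-7.9, 0.3, 3.7]
opening: 0.0004
gripper_force: 4.0
```

>>> {"fn": "move_arm", "kwargs": {"deltas": [-0.0003,0,0,0,0,0,0,-0.0006,0,0,0,0,0,0,-0.001,0,0,0,0,0,0,-0.001,0,0,0,0,0,0]}}

```text
t: 11.58
tool_pos: [0.6015, 0.0938, 0.0339]
orientation: [-0.055, -3.137, -0.0]
force: [-9.1, -0.1, 4.1]
opening: 0.0008
gripper_force: 4.3
```

```bash
python3 st.py
```

```text
t 11.575 board [0.0123 0.0785] z 0.0339 yawB 0.0106 f_x -9.11 [-9.12 -0.15  4.09] open 0.0008063452158738865
```

>>> {"fn": "move_arm", "kwargs": {"deltas": [-0.0003,0,0,0,0,0,0,-0.0006,0,0,0,0,0,0,-0.0009,0,0,0,0,0,0,-0.0012,0,0,0,0,0,0,-0.0015,0,0,0,0,0,0]}}

```text
t: 12.2
tool_pos: [0.6029, 0.094, 0.0339]
orientation: [-0.055, -3.137, -0.001]
force: [-8.7, 0.9, 5.3]
opening: 0.0005
gripper_force: 4.8
```

>>> {"fn": "move_arm", "kwargs": {"deltas": [-0.0003,0,0,0,0,0,0,-0.0006,0,0,0,0,0,0,-0.0009,0,0,0,0,0,0]}}

```text
t: 12.58
tool_pos: [0.6037, 0.0941, 0.0338]
orientation: [-0.055, -3.137, -0.001]
force: [-9.5, 2.2, 3.6]
opening: 0.0004
gripper_force: 4.8
```

```bash
python3 st.py
```

```text
t 12.575 board [0.0144 0.0788] z 0.0338 yawB 0.0107 f_x -9.55 [-9.46  2.19  3.62] open 0.0003907010316695199
```

>>> {"fn": "move_arm", "kwargs": {"deltas": [-0.0003,0,0,0,0,0,0,-0.0006,0,0,0,0,0,0,-0.0009,0,0,0,0,0,0]}}

```text
t: 12.95
tool_pos: [0.6045, 0.0942, 0.0338]
orientation: [-0.055, -3.137, -0.001]
force: [-9.0, 3.9, 3.8]
opening: 0.0004
gripper_force: 4.9
```

>>> {"fn": "move_arm", "kwargs": {"deltas": [-0.0003,0,0,0,0,0,0,-0.0006,0,0,0,0,0,0]}}

```text
t: 13.2
tool_pos: [0.6051, 0.0942, 0.0338]
orientation: [-0.055, -3.136, -0.001]
force: [-11.2, 2.8, 4.8]
opening: 0.0007
gripper_force: 5.3
```

```bash
python3 st.py
```

```text
t 13.2 board [0.0158 0.079 ] z 0.0338 yawB 0.0107 f_x -11.31 [-11.19   2.82   4.78] open 0.0007192455323227422
```

>>> {"fn": "move_arm", "kwargs": {"deltas": [0.005,0,0,0,0,0,0,0.018,0,0,0,0,0,0,0.02,-0.03,0,0,0,0,0,0.02,-0.06,0,0,0,0,0,0.02,-0.09,0,0,0,0,0,0.02,-0.12,0,0,0,0,0,0.02,-0.145,0,0,0,0,0,0.02,-0.157,0,0,0,0,0,0.015,-0.157,0,0,0,0,0,0.012,-0.157,0,0,0,0,0,0.01,-0.157,0,0,0,0,0,0.01,-0.157,0,0,0,0,0]}}

```text
t: 14.7
tool_pos: [0.592, -0.0625, 0.0345]
orientation: [-0.054, -3.141, -0.0]
force: [-0.4, -0.2, -0.1]
opening: 0.0006
gripper_force: 0.0
```

```bash
python3 st.py
```

```text
t 14.7 board [ 0.0099 -0.0781] z 0.0345 yawB 0.0113 f_x -0.37 [-0.39 -0.24 -0.1 ] open 0.0005938422040221323
```

>>> {"fn": "move_arm", "kwargs": {"deltas": [0,0.01,0,0,0,0,0,-0.001,0.01,0,0,0,0,0,-0.0015,0.01,0,0,0,0,0,-0.002,0.01,0,0,0,0,0,-0.0025,0.01,0,0,0,0,0,-0.003,0.01,0,0,0,0,0,-0.0035,0.01,0,0,0,0,0]}}

```text
t: 15.58
tool_pos: [0.5954, -0.0534, 0.0346]
orientation: [-0.056, -3.14, 0.0]
force: [-2.0, -0.1, 1.1]
opening: 0.0002
gripper_force: 1.1
```

>>> {"fn": "move_arm", "kwargs": {"deltas": [-0.0003,0,0,0,0,0,0,-0.0006,0,0,0,0,0,0,-0.0009,0,0,0,0,0,0,-0.0012,0,0,0,0,0,0]}}

```text
t: 16.08
tool_pos: [0.5955, -0.0532, 0.0341]
orientation: [-0.055, -3.138, -0.0]
force: [-7.8, 0.2, 2.7]
opening: 0.0003
gripper_force: 3.9
```

```bash
python3 st.py
```

```text
t 16.075 board [ 0.013  -0.0687] z 0.0341 yawB 0.0104 f_x -7.78 [-7.78  0.17  2.7 ] open 0.0002901857511305928
```

>>> {"fn": "move_arm", "kwargs": {"deltas": [-0.0003,0,0,0,0,0,0,-0.0006,0,0,0,0,0,0,-0.0009,0,0,0,0,0,0,-0.0012,0,0,0,0,0,0,-0.0015,0,0,0,0,0,0,-0.0018,0,0,0,0,0,0]}}

```text
t: 16.82
tool_pos: [0.5971, -0.0535, 0.0341]
orientation: [-0.056, -3.138, 0.0]
force: [-8.1, -1.5, 3.6]
opening: 0.0003
gripper_force: 4.0
```

>>> {"fn": "move_arm", "kwargs": {"deltas": [-0.0003,0,0,0,0,0,0,-0.0006,0,0,0,0,0,0,-0.0009,0,0,0,0,0,0,-0.0012,0,0,0,0,0,0]}}

```text
t: 17.32
tool_pos: [0.5983, -0.0536, 0.034]
orientation: [-0.056, -3.138, 0.0]
force: [-7.9, -0.4, 3.7]
opening: 0.0004
gripper_force: 4.1
```

```bash
python3 st.py
```

```text
t 17.325 board [ 0.0157 -0.069 ] z 0.034 yawB 0.0103 f_x -7.86 [-7.89 -0.4   3.7 ] open 0.0003530538097840188
```

>>> {"fn": "move_arm", "kwargs": {"deltas": [-0.0003,0,0,0,0,0,0,-0.0006,0,0,0,0,0,0,-0.0009,0,0,0,0,0,0,-0.0012,0,0,0,0,0,0,-0.0015,0,0,0,0,0,0]}}

```text
t: 17.95
tool_pos: [0.5997, -0.0538, 0.0339]
orientation: [-0.056, -3.137, 0.001]
force: [-9.1, -2.8, 3.7]
opening: 0.0004
gripper_force: 4.3
```

>>> {"fn": "move_arm", "kwargs": {"deltas": [-0.0003,0,0,0,0,0,0,-0.0006,0,0,0,0,0,0,-0.0009,0,0,0,0,0,0]}}

```text
t: 18.32
tool_pos: [0.6004, -0.0539, 0.0338]
orientation: [-0.056, -3.137, 0.001]
force: [-9.2, -0.8, 3.6]
opening: 0.0003
gripper_force: 4.5
```

```bash
python3 st.py
```

```text
t 18.325 board [ 0.0179 -0.0691] z 0.0338 yawB 0.0103 f_x -9.17 [-9.22 -0.85  3.61] open 0.0002832404064374824
```

>>> {"fn": "move_arm", "kwargs": {"deltas": [-0.0003,0,0,0,0,0,0,-0.0006,0,0,0,0,0,0]}}

```text
t: 18.58
tool_pos: [0.6009, -0.0539, 0.0338]
orientation: [-0.055, -3.137, 0.001]
force: [-9.0, -2.4, 4.1]
opening: 0.0005
gripper_force: 4.8
```

>>> {"fn": "move_arm", "kwargs": {"deltas": [-0.0003,0,0,0,0,0,0,-0.0005,0,0,0,0,0,0]}}

```text
t: 18.82
tool_pos: [0.6012, -0.0539, 0.0337]
orientation: [-0.055, -3.136, 0.001]
force: [-10.6, -2.4, 4.4]
opening: 0.0008
gripper_force: 5.3
```

>>> {"fn": "move_arm", "kwargs": {"deltas": [-0.0002,0,0,0,0,0,0,-0.0004,0,0,0,0,0,0]}}

```text
t: 19.08
tool_pos: [0.6012, -0.0538, 0.0337]
orientation: [-0.055, -3.136, 0.0]
force: [-11.3, -2.1, 5.0]
opening: 0.0003
gripper_force: 6.2
```

```bash
python3 st.py
```

```text
t 19.075 board [ 0.0187 -0.069 ] z 0.0337 yawB 0.0105 f_x -11.15 [-11.26  -2.06   4.98] open 0.0002938486143699442
```

>>> {"fn": "move_arm", "kwargs": {"deltas": [0.005,0,0,0,0,0,0,0.018,0,0,0,0,0,0,0.02,0.03,0,0,0,0,0,0.02,0.06,0,0,0,0,0,0.02,0.09,0,0,0,0,0,0.02,0.12,0,0,0,0,0,0.02,0.147,0,0,0,0,0,0.02,0.147,0,0,0,0,0,0.014,0.147,0,0,0,0,0,0.01,0.147,0,0,0,0,0,0.007,0.147,0,0,0,0,0,0.007,0.147,0,0,0,0,0]}}

```text
t: 20.58
tool_pos: [0.6022, 0.093, 0.0346]
orientation: [0.057, 3.141, -0.0]
force: [-0.1, -0.2, 0.0]
opening: 0.0003
gripper_force: 0.0
```

```bash
python3 st.py
```

```text
t 20.575 board [0.013  0.0777] z 0.0346 yawB 0.0096 f_x -0.13 [-0.14 -0.2   0.04] open 0.00033154132450136293
```

>>> {"fn": "move_arm", "kwargs": {"deltas": [-0.0005,0,0,0,0,0,0,-0.001,0,0,0,0,0,0,-0.0015,0,0,0,0,0,0,-0.002,0,0,0,0,0,0,-0.0025,0,0,0,0,0,0,-0.003,0,0,0,0,0,0,-0.0035,0,0,0,0,0,0]}}

```text
t: 21.45
tool_pos: [0.6055, 0.0935, 0.0346]
orientation: [0.055, 3.141, -0.0]
force: [-0.3, 1.0, -0.3]
opening: 0.0006
gripper_force: 0.0
```

>>> {"fn": "move_arm", "kwargs": {"deltas": [-0.0003,0,0,0,0,0,0,-0.0006,0,0,0,0,0,0,-0.0009,0,0,0,0,0,0]}}

```text
t: 21.82
tool_pos: [0.6056, 0.0935, 0.0343]
orientation: [-0.055, -3.139, 0.0]
force: [-4.8, 0.2, 1.7]
opening: 0.0002
gripper_force: 2.7
```

```bash
python3 st.py
```

```text
t 21.825 board [0.0163 0.0783] z 0.0343 yawB 0.0105 f_x -4.77 [-4.76  0.25  1.75] open 0.0001755876384315427
```

>>> {"fn": "move_arm", "kwargs": {"deltas": [-0.0003,0,0,0,0,0,0,-0.0006,0,0,0,0,0,0,-0.001,0,0,0,0,0,0]}}

```text
t: 22.2
tool_pos: [0.6059, 0.0935, 0.0341]
orientation: [-0.055, -3.138, 0.0]
force: [-7.6, -0.1, 4.4]
opening: 0.0006
gripper_force: 4.0
```

>>> {"fn": "move_arm", "kwargs": {"deltas": [-0.0002,0,0,0,0,0,0,-0.0004,0,0,0,0,0,0]}}

```text
t: 22.45
tool_pos: [0.6062, 0.0936, 0.0341]
orientation: [-0.055, -3.138, -0.0]
force: [-8.0, 0.8, 3.0]
opening: 0.0007
gripper_force: 4.1
```

```bash
python3 st.py
```

```text
t 22.45 board [0.0169 0.0784] z 0.0341 yawB 0.0106 f_x -7.99 [-7.96  0.77  2.99] open 0.0007390146470166196
```

>>> {"fn": "move_arm", "kwargs": {"deltas": [-0.0002,0,0,0,0,0,0,-0.0004,0,0,0,0,0,0]}}

```text
t: 22.7
tool_pos: [0.6063, 0.0936, 0.034]
orientation: [-0.055, -3.137, 0.0]
force: [-9.7, 0.0, 4.1]
opening: 0.0005
gripper_force: 4.8
```

>>> {"fn": "move_arm", "kwargs": {"deltas": [-0.0002,0,0,0,0,0,0,-0.0004,0,0,0,0,0,0]}}

```text
t: 22.95
tool_pos: [0.6063, 0.0936, 0.0339]
orientation: [-0.055, -3.136, 0.0]
force: [-11.6, 0.0, 5.1]
opening: 0.0006
gripper_force: 5.6
```

```bash
python3 st.py
```

```text
t 22.95 board [0.0171 0.0784] z 0.0339 yawB 0.0107 f_x -11.57 [-11.58   0.04   5.07] open 0.0005953003185843025
```

>>> {"fn": "move_arm", "kwargs": {"deltas": [0.005,0,0,0,0,0,0,0.018,0,0,0,0,0,0,0.02,-0.03,0,0,0,0,0,0.02,-0.06,0,0,0,0,0,0.02,-0.09,0,0,0,0,0,0.02,-0.12,0,0,0,0,0,0.02,-0.155,0,0,0,0,0,0.015,-0.157,0,0,0,0,0,0.01,-0.157,0,0,0,0,0,0.007,-0.157,0,0,0,0,0,0.005,-0.157,0,0,0,0,0,0.005,-0.157,0,0,0,0,0]}}

```text
t: 24.45
tool_pos: [0.5981, -0.0628, 0.0346]
orientation: [-0.054, -3.141, -0.0]
force: [0.2, 0.9, -0.8]
opening: 0.0002
gripper_force: 0.0
```

>>> {"fn": "move_arm", "kwargs": {"deltas": [-0.0005,0,0,0,0,0,0,-0.001,0,0,0,0,0,0,-0.0015,0,0,0,0,0,0,-0.002,0,0,0,0,0,0,-0.0025,0,0,0,0,0,0,-0.003,0,0,0,0,0,0,-0.0033,0,0,0,0,0,0]}}

```text
t: 25.32
tool_pos: [0.6009, -0.0635, 0.0345]
orientation: [-0.055, -3.14, -0.0]
force: [-3.0, -0.1, 1.6]
opening: 0.0003
gripper_force: 1.5
```

```bash
python3 st.py
```

```text
t 25.325 board [ 0.0188 -0.0787] z 0.0345 yawB 0.0104 f_x -3.03 [-3.04 -0.09  1.65] open 0.0002879010233590671
```

>>> {"fn": "move_arm", "kwargs": {"deltas": [-0.0003,0,0,0,0,0,0,-0.0006,0,0,0,0,0,0,-0.0009,0,0,0,0,0,0,-0.0012,0,0,0,0,0,0]}}

```text
t: 25.82
tool_pos: [0.6009, -0.0634, 0.034]
orientation: [-0.055, -3.138, -0.0]
force: [-8.6, -0.2, 3.3]
opening: 0.0004
gripper_force: 4.2
```

>>> {"fn": "move_arm", "kwargs": {"deltas": [-0.0003,0,0,0,0,0,0,-0.0005,0,0,0,0,0,0]}}

```text
t: 26.08
tool_pos: [0.601, -0.0634, 0.0339]
orientation: [-0.055, -3.137, -0.0]
force: [-10.6, 0.8, 4.6]
opening: 0.0004
gripper_force: 5.1
```

```bash
python3 st.py
```

```text
t 26.075 board [ 0.019  -0.0786] z 0.0339 yawB 0.0105 f_x -10.65 [-10.63   0.76   4.61] open 0.00038299963092303026
```

>>> {"fn": "move_arm", "kwargs": {"deltas": [-0.0002,0,0,0,0,0,0,-0.0004,0,0,0,0,0,0,0.004,0,0,0,0,0,0,0.02,0,-0.003,0,0,0,0,0.02,0,-0.05,0,0,0,0,0.02,0.02,-0.1,0,0,0,0,-0.01,0.04,-0.14,0,0,0,0,-0.05,0.06,-0.166,0,0,0,0,-0.07,0.079,-0.166,0,0,0,0,-0.07,0.079,-0.166,0,0,0,0,-0.07,0.079,-0.166,0,0,0,0]}}

```text
t: 27.45
tool_pos: [0.6752, 0.0126, 0.2]
orientation: [-0.055, -3.14, 0.0]
force: [-0.7, -0.6, -0.1]
opening: 0.0005
gripper_force: 0.0
```

```bash
python3 - <<'E'
from st import *
im,W=wristW(); cv2.imwrite("pics/w3.png",cv2.resize(im[20:190,120:400,::-1],None,fx=2.8,fy=2.8,interpolation=cv2.INTER_CUBIC)); P=plane(.045)
k=(W[...,2]>.036)&(W[...,2]<.06)&(P[...,0]>.59)&(P[...,0]<.70)&(abs(P[...,1]-.015)<.18)
q=B(P[k])
X=[];Y=[];X2=[]
for y in np.arange(-.10,.101,.01):
    b=abs(q[:,1]-y)<.005; X.append(np.percentile(q[b,0],1.5));X2.append(np.percentile(q[b,0],98.5));Y.append(y)
print("bar back",np.polyfit(Y,X,1),"rail far",np.polyfit(Y,X2,1),"width must be .054")
cr=k&(im[...,0].astype(int)-im[...,2]>25); print("bar rect",cv2.minAreaRect(B(P[cr]).astype(np.float32)))
k=(W[...,2]>.036)&(W[...,2]<.06)&(P[...,0]>.48)&(P[...,0]<.56)&(abs(P[...,1]-.015)<.05)
q=B(plane(.048)[k]);print("jaw",q.min(0),q.max(0))
E
```

```text
t 27.45 board [0.0895 0.0007] z 0.2 yawB 0.0105 f_x -0.71 [-0.73 -0.58 -0.11] open 0.0004797550353066521
bar back [-0.00889336  0.02725435] rail far [-0.01008448  0.07969331] width must be .054
bar rect ((0.0435662567615509, 0.0020316094160079956), (0.26022404432296753, 0.051153481006622314), 85.78594970703125)
jaw [-0.07584171 -0.01913769] [-0.04884654  0.0200513 ]
```

View pics/w3.png

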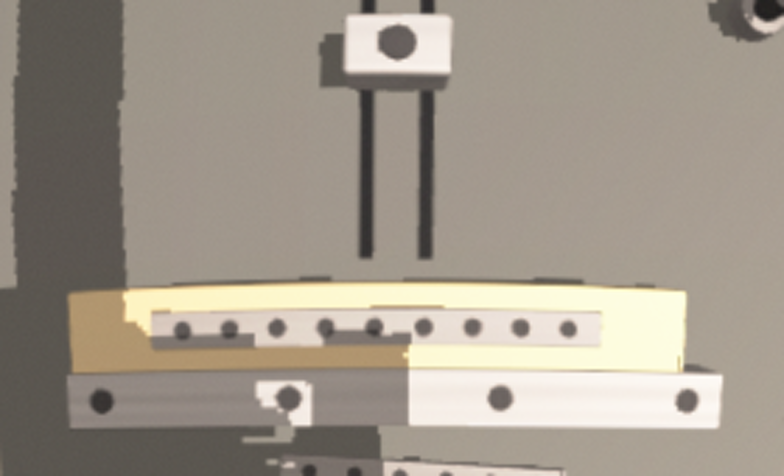

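The bar now lies flush along the rail: the seam at y≈372 shows no gap from x=70 to 685. The jaw is at (397,42). Next is the jaw's back.

>>> {"fn": "move_arm", "kwargs": {"deltas": [0.05,0.001,0,0,0,0.0105,0,0.105,0.001,0,0,0,0.0105,0,0.155,0.001,0,0,0,0.0105,0,0.1815,0.001,0.01,0,0,0.0105,0,0.1815,0.001,0.05,0,0,0.0105,0,0.1815,0.001,0.09,0,0,0.0105,0,0.1815,0.001,0.12,0,0,0.0105,0,0.1815,0.001,0.145,0,0,0.0105,0,0.1815,0.001,0.16,0,0,0.0105,0,0.1815,0.001,0.166,0,0,0.0105,0,0.1815,0.001,0.166,0,0,0.0105,0]}}

```text
t: 28.88
tool_pos: [0.4945, 0.0202, 0.035]
orientation: [0.072, 3.14, -0.0]
force: [0.2, 0.2, 0.5]
opening: 0.0005
gripper_force: 0.0
```

```bash
python3 st.py
```

```text
t 28.875 board [-0.0913 -0.    ] z 0.035 yawB -0.0003 f_x 0.17 [0.17 0.15 0.5 ] open 0.00048797635068278944
```

Push 70 mm in two calls, then feel for contact.

>>> {"fn": "move_arm", "kwargs": {"deltas": [-0.003,0,0,0,0,0,0,-0.006,0,0,0,0,0,0,-0.009,0,0,0,0,0,0,-0.012,0,0,0,0,0,0,-0.015,0,0,0,0,0,0,-0.019,0,0,0,0,0,0,-0.023,0,0,0,0,0,0,-0.027,0,0,0,0,0,0,-0.031,0,0,0,0,0,0,-0.035,0,0,0,0,0,0,-0.039,0,0,0,0,0,0,-0.043,0,0,0,0,0,0]}}

```text
t: 30.38
tool_pos: [0.5375, 0.0184, 0.0346]
orientation: [-0.072, -3.141, -0.0]
force: [-4.2, 1.4, 2.1]
opening: 0.0007
gripper_force: 1.7
```

>>> {"fn": "move_arm", "kwargs": {"deltas": [-0.004,0,0,0,0,0,0,-0.008,0,0,0,0,0,0,-0.012,0,0,0,0,0,0,-0.016,0,0,0,0,0,0,-0.02,0,0,0,0,0,0,-0.024,0,0,0,0,0,0,-0.028,0,0,0,0,0,0,-0.031,0,0,0,0,0,0,-0.033,0,0,0,0,0,0,-0.034,0,0,0,0,0,0,-0.035,0,0,0,0,0,0]}}

```text
t: 31.75
tool_pos: [0.5723, 0.0168, 0.0346]
orientation: [-0.072, -3.141, -0.0]
force: [-3.3, 2.8, 0.4]
opening: 0.0004
gripper_force: 1.5
```

```bash
python3 st.py
```

```text
t 31.75 board [-0.0134  0.0002] z 0.0346 yawB -0.0 f_x -3.46 [-3.34  2.76  0.43] open 0.0004049176502437073
```

>>> {"fn": "move_arm", "kwargs": {"deltas": [-0.001,0,0,0,0,0,0,-0.002,0,0,0,0,0,0,-0.003,0,0,0,0,0,0,-0.004,0,0,0,0,0,0,-0.005,0,0,0,0,0,0,-0.0055,0,0,0,0,0,0,-0.006,0,0,0,0,0,0,-0.0065,0,0,0,0,0,0]}}

```text
t: 32.75
tool_pos: [0.5788, 0.0165, 0.0346]
orientation: [-0.072, -3.141, 0.0]
force: [-2.3, 2.0, -2.0]
opening: 0.0001
gripper_force: 1.5
```

>>> {"fn": "move_arm", "kwargs": {"deltas": [-0.0003,0,0,0,0,0,0,-0.0006,0,0,0,0,0,0,-0.001,0,0,0,0,0,0]}}

```text
t: 33.12
tool_pos: [0.5795, 0.0164, 0.0346]
orientation: [-0.072, -3.14, 0.0]
force: [-6.1, 2.3, 0.6]
opening: 0.0004
gripper_force: 3.0
```

```bash
python3 st.py
```

```text
t 33.125 board [-0.0062  0.0001] z 0.0346 yawB -0.0001 f_x -6.16 [-6.06  2.34  0.63] open 0.00041800385956747185
```

>>> {"fn": "move_arm", "kwargs": {"deltas": [-0.0003,0,0,0,0,0,0,-0.0006,0,0,0,0,0,0,-0.0009,0,0,0,0,0,0,-0.0009,0,0,0,0,0,0]}}

```text
t: 33.62
tool_pos: [0.5796, 0.0164, 0.0346]
orientation: [-0.072, -3.138, 0.0]
force: [-8.9, 2.2, 4.1]
opening: 0.0006
gripper_force: 4.8
```

```bash
python3 st.py
```

```text
t 33.625 board [-0.0062  0.0001] z 0.0346 yawB -0.0 f_x -9.04 [-8.95  2.19  4.05] open 0.0005911609154134412
```

Held firm. I'll retreat gently, lift, and take a last look.

>>> {"fn": "move_arm", "kwargs": {"deltas": [0.001,0,0,0,0,0,0,0.003,0,0,0,0,0,0,0.01,0,0,0,0,0,0,0.03,0,0,0,0,0,0,0.03,0,-0.04,0,0,0,0,0.03,0,-0.09,0,0,0,0,0,0,-0.14,0,0,0,0,-0.05,0,-0.166,0,0,0,0,-0.097,0,-0.166,0,0,0,0,-0.097,0,-0.166,0,0,0,0,-0.097,0,-0.166,0,0,0,0]}}

```text
t: 35.0
tool_pos: [0.677, 0.0119, 0.2001]
orientation: [-0.072, -3.14, 0.0]
force: [-1.0, -0.3, 0.1]
opening: 0.0005
gripper_force: 0.0
```

```bash
python3 - <<'E'
from st import *
im,W=wristW(); cv2.imwrite("pics/w4.png",cv2.resize(im[0:210,100:420,::-1],None,fx=2.5,fy=2.5,interpolation=cv2.INTER_CUBIC))
E
```

```text
t 35.0 board [0.0914 0.    ] z 0.2001 yawB -0.0001 f_x -1.0 [-1.01 -0.29  0.08] open 0.00045978647548149354
```

View pics/w4.png

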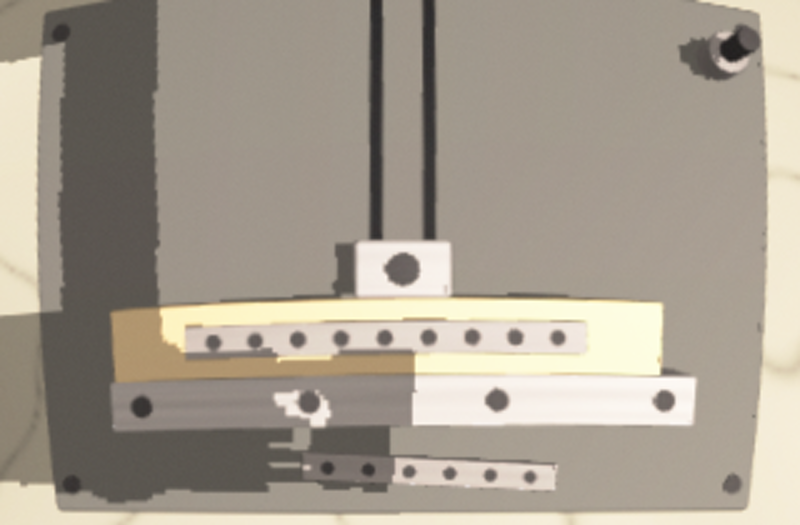

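The bar is flush along the rail (seam at y≈378), the jaw is against its back at (403,270), and the sleeve and spare plate are where they were.

```bash
python3 -c "
from plant import robot
print(robot.close_job())"
```

```text
the job is handed in; nothing more can be done
None
```

The job is handed in: both ends of the bar were pressed until they stopped against the rail (no gap visible), which should leave both pins fully in, and the jaw is up against the bar's back; readings peaked at about 13 N, under the 15 N limit.

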